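# Open the ink-fume filter for a filter change

### The arm

A 7-joint arm with a two-finger parallel gripper is mounted at the origin on the work surface. World frame = base frame: x ahead of the robot, y to its left, z up, the work surface at z = 0. Lengths are in mm, angles in rad, forces in N, time in s.
With the tool pointing down it reaches from about 400 to 875 mm from the base axis. Payload 4.4 kg.
Tool frame: the origin (TCP) lies at the very end of the fingers, on their centre line; the grasp point (between the pads) lies 19 mm behind it; z points along the fingers, y is the line along which they close (so a half turn about z gives the same grasp; the last joint's range is limited). The gripper opens to 85 mm and grips with 20 to 120 N. Pads are 22 mm wide; open, the fingers measure 114 mm over their backs; the gripper's body (76 mm by 85 mm) begins 54 mm behind the grasp point. The pads swing forward as they close: fully open they stand 13 mm farther back than shut.
Start: joints at [1.26, 0.628, 0.038, 1.517, -0.027, 0.996, -0.02], TCP at [157.563, -630.628, 231.313] pointing down, gripper open.
Joint ranges: [-3.06, 3.06], [-0.37, 2.12], [-1.25, 1.32], [0.18, 2.47], [-1.1, 4.24], [0.23, 1.98], [-2.94, 2.94]. Speed limits (rad/s): [2.57, 2.57, 3.14, 3.14, 3.14, 3.14, 3.14].

### API

Orientations are given as [roll, pitch, yaw] about the fixed x, y, z axes, in that order (R = Rz(yaw) Ry(pitch) Rx(roll)).
In Python, from cell import ctrl gives the robot as it stands.
- The arm moves only by the tool jog_arm, never from a script. Its argument "plan" is a list of rows, each an object of numbers: "tx", "ty", "tz": the shift along the tool's x, y, z as a fraction of full scale; "wx", "wy", "wz": the turn, a rotation vector about the tool's x, y, z as a fraction of full scale; "claw": the closure, from 0 (fully open) to 1 (shut). In form: [{"tx": .., "ty": .., "tz": .., "wx": .., "wy": .., "wz": .., "claw": ..}, ...]. A call has 1 to 12 rows; each row is the pose to reach, as a shift and turn from the pose commanded when the call began, along the tool's axes at that moment; what a row does not reach only later rows make up. Full scale, the value 1, is 300 mm for a shift and 90 degrees for a turn. A row lasts 1/10 s, in which the tool goes at most 50 mm and 8.59 degrees, less where a joint would pass 70% of its speed; a pose out of reach is approached as far as the arm can. A call with a number of a shift or a turn outside -1 to 1 is refused whole. A call with a gripper value outside its range is refused whole. The fingers move at their own pace and stop on an object; the grip force is fixed at half the most. Time passes only in rows, so rows that repeat a pose let the fingers close. It gives the time, the measured TCP pose, the force, the opening and the grip force at its end, in the units of the state.
- ctrl.read_state(): the state, without advancing time (a new reading comes with each control period).
- ctrl.get_image(name): name is "scene" or "side" or "wrist"; returns a dict with "img" (420x560x3 uint8, red, green, blue), "depth" (420x560 float32, mm along the optical axis (not along the pixel's ray), 0 where there is no reading), "fx", "fy", "cx", "cy" (pixels), "position" and "orientation" of the camera in the world; the wrist camera has in their place "hand_eye" (4x4, takes a point from camera to tool coordinates, whose origin is the TCP and whose axes are the flange's). Camera axes: x right, y down, z forward; pixel columns grow to the right and rows downward; lengths in mm; the calibration is good to about 2 mm. A picture is of the moment at which its call begins: read the wrist's pose just before it.
- ctrl.finish_job(): hands the job in; it is judged then, once.
Trained networks look in a picture, given as the dict that the camera call returned (one of the last four; its "shot" number tells which), for a name from the list of things; names that differ only in an ending like _2 or _b are one class to them, and where a whole thing is asked for, a point or a joint stands for the part that bears it (a point fixed in the world has none). Each returns a list of dicts, best first, with "score" (0 to 1); they miss things now and then, are a little off and sometimes report something else, mostly with a low value. They report only what shows in the picture. A call takes as long as a camera call. They do not tell look-alikes from the thing itself.
- ctrl.trace(picture, thing): "pixels" (420x560 bool, what is visible of it) and "extent" ([centre column, centre row, width, height] in pixels, round what is visible of it).
The state is a dict: "clock": time; "qpos": joint angles; "qd": joint speeds; "tau": joint torques, N m; "eef_pos": TCP position; "tool_rot": TCP orientation; "force": force on the tool from outside, world axes, zero at the start; "torque": the same for the moment, N m; "width": finger opening in mm; "gripper_force": force on a finger pad.
Only numpy, scipy, OpenCV 4.12 (cv2) and the standard library are available. Lean on these libraries where they do the work, as an engineer would, in place of code of your own. Each camera call takes 0.05 s, during which the arm holds its last target. There are 200 camera calls.

### The job

Open the green ink-fume filter on the printmaking bench so that its filter can be changed: press the orange snap tab all the way down, where it stays, then gently push the white cover by its blue rib across the tab, off its seat, until it lies flat in the tray beyond. Use only the fingertips: the cover is slid, never lifted or carried, and nothing else on the bench is disturbed.

Things in the scene. Friction and masses are not known exactly. Their poses are not given: they have to be found in the camera images.
- unit: green filter unit fixed to the bench, 198 x 316 x 83 mm. Origin: at bench height under the middle of the cover's lane, below the step from seat (y < 0) to tray (y > 0). The lane runs along y, 114 mm wide, between side guides 83 mm high. Seat: y -138 mm to 0, surface 75 mm above the bench, wall 83 mm high at its -y end. x 68 to 130 mm: a deck 55 mm high carrying an ink jar and a lino block.
- cover: loose white filter cover, plate 110 (x) x 130 (y) x 8 mm, about 0.2 kg. Origin: centre of its underside; axes about as the unit's. Across its middle a blue rib, 80 mm long (x), 12 mm thick (y -6 to +6 mm), its top 33 mm above the underside. Starts on the seat, its +y edge within 6 mm behind the tab, which blocks it; slides along the unit's +y and drops 5 mm at the step into the tray.
- tab_top (a point): middle of the pressing area on the orange snap tab; moves with it. The tab, 40 (unit x) x 50 mm (unit y), stands in the tray floor just past the seat, at unit y 4 to 54 mm; this point is at y 33 mm. Its top is 83 mm above the bench when out, 69 mm when in.
- tray_mid (a point): point fixed on the unit: middle of the tray, where the cover ends up, at the height of its two runners, 70 mm above the bench (tray floor 66 mm). It is at unit y 78 mm; the tray runs from the step (y 0) to a stop wall, 83 mm high, at y 153 mm.
- tab (a joint): travel of the snap tab in m: 0 = out (blocks the cover), 0.014 = fully in. It is pressed straight down against a steady catch of about 4 N, stays where it is left, and is clear of the cover when fully in.
- ink_jar: small red-labelled ink jar, 40 mm across, 45 mm tall, standing on the unit's low side deck. Leave it alone. Origin at its underside.
- lino_block: small lino printing block 45 x 70 x 13 mm lying on the unit's low side deck. Leave it alone. Origin at its underside.
- brayer: red ink roller with a wooden handle on the glass ink slab at the left. Leave it alone. Origin at its underside.
- ink_tin: ink tin with an orange label, 76 mm across, 75 mm tall, at the right. Leave it alone. Origin at its underside.
- mug: blue mug, 72 mm across, 85 mm tall, at the right. Leave it alone. Origin at its underside.
- cleaner: white cleaner bottle with a yellow label and a red cap, 60 mm across, 150 mm tall, at the right. Leave it alone. Origin at its underside.
- palette_knife: ink spatula 200 mm long lying at the left near the robot. Leave it alone. Origin at its underside.
Not all that is in view belongs to the job. What is shaped like the cover but purple or turquoise is not meant.

How it is judged (in metres and radians):
On the way, in this order (a step that is already met when the one before it is completed fails the run):
1. the snap tab is pressed in while the cover is still on its seat (value of joint tab above 0.011 m and y of cover in the frame of unit below -0.05 m), for 0.2 s.
2. the cover has been pushed clear of its seat into the tray (y of cover in the frame of unit above 0.062 m and z of cover in the frame of unit below 0.0735 m), for 0.2 s.
At the end, for the whole second after the job is handed in: The tab is in (more than 11 mm), and the cover lies at rest and flat (within 0.06 rad) in the tray, wholly off its seat: its centre 62 to 95 mm past the step, within 12 mm of the lane's middle, its underside 67 to 73.5 mm above the bench (all of step 2 and value of joint tab above 0.011 m and y of cover in the frame of unit below 0.095 m and x of cover in the frame of unit between -0.012 and 0.012 m and z of cover in the frame of unit above 0.067 m and angle between cover's own z axis and vertical below 0.06 rad and linear speed of cover below 0.02 m/s); the robot touches nothing.
It fails at once if the cover is lifted more than 12 mm off its seat (z of cover in the frame of unit above 0.087 m).
It fails at once if the cover is tipped up (angle between cover's own z axis and vertical above 0.3 rad).
It fails at once if the cover is flung (faster than 0.5 m/s) (linear speed of cover above 0.5 m/s).
It fails at once if one of the other things (jar, block, roller, tin, mug, bottle, spatula) is moved more than 25 mm (distance of any of ink_jar, lino_block, brayer, ink_tin, mug, cleaner, palette_knife from where it was at the start of the episode above 0.025 m).
It also fails if it takes over 42 s, if anything falls off the work surface, if the arm or the gripper's body presses on something with over 40 N, if the wrist force passes 120 N, or if a joint passes its speed limit or range.

## Working session

There is one attempt and no reset: what is moved stays moved. The work goes in short steps, Python scripts to look and compute and a tool call to move; the robot and the scene stay as the last step left them, time stands still between calls to the robot, and variables do not carry over. Pictures are saved under pics/ and viewed, at most 10 in all, crops included, and the job is handed in when it is done.

Besides the shell and the picture viewer there is one more tool, called as name([rows], argument=value, ...), one row to a line, values as JSON. jog_arm: Moves the arm, as the interface text tells. Shift numbers are shares of 300 mm and turn numbers shares of 90 degrees, none past 1 either way. Its arguments: {"type":"object","properties":{"plan":{"type":"array"}},"required":["plan"]}

```bash
mkdir -p pics; cat > h.py <<'E'
import numpy as np,cv2
from scipy.spatial.transform import Rotation as R
from cell import ctrl
def rot(o):
    o=np.array(o,float)
    if o.shape==(3,3): return o
    return (R.from_euler('xyz',o) if o.size==3 else R.from_quat(o)).as_matrix()
def cloud(p,Tw=None):
    d=p['depth'];v,u=np.indices(d.shape)
    P=np.dstack([(u-p['cx'])/p['fx']*d,(v-p['cy'])/p['fy']*d,d])
    if 'hand_eye' in p:
        H=np.array(p['hand_eye']);P=P@H[:3,:3].T+H[:3,3]
        s=Tw;return P@rot(s['tool_rot']).T+np.array(s['eef_pos'])
    return P@rot(p['orientation']).T+np.array(p['position'])
def save(p,n): cv2.imwrite('pics/'+n,p['img'][:,:,::-1])
E
python3 - <<'E'
from h import *
s=ctrl.read_state();print(s)
ims=[]
for c in('scene','side'):
    p=ctrl.get_image(c);ims.append(p['img']);P=cloud(p)
    print(c,p.get('position'),p.get('orientation'),p['fx'])
    np.save(c+'.npy',P);np.save(c+'_i.npy',p['img']);save(p,c+'1.png')
    for t in('cover','tab_top','unit'):
        for r in ctrl.trace(p,t)[:4]:
            m=r['pixels']&(p['depth']>0)
            print(t,round(r['score'],2),np.round(r['extent']),np.median(P[m],0).round() if m.any() else None)
E
```

```text
{'clock': 0.0, 'qpos': array([ 1.26017635,  0.62931817,  0.03841994,  1.5184002 , -0.02702844,
        0.99625883, -0.01997945]), 'qd': array([ 0.00246593, -0.00046957, -0.00088723, -0.00034367,  0.00024081,
       -0.00048048,  0.00022254]), 'tau': array([ 1.82686788e-03, -5.63403583e+01,  1.22644454e+00, -1.93445832e+01,
        1.09101157e-02,  1.05500247e-02, -4.52715966e-06]), 'eef_pos': array([ 157.44441544, -629.99723212,  230.39647482]), 'tool_rot': array([-3.13972490e+00, -1.31652929e-05,  2.44842123e-01]), 'force': array([ 0.6029555 , -1.23475292,  0.40723567]), 'torque': array([ 0.04233012, -0.01657232, -0.00312367]), 'gripper_force': 0.0, 'width': 85.41115557560633}
scene [1152.01029508  -67.4744429  1223.35421045] [-2.61126948e+00 -9.77837148e-04  1.44258542e+00] 511.75922865682395
cover 0.73 [158. 163.  58.  47.] [ 236. -300.    9.]
cover 0.63 [261. 257.  18.  25.] [619. -40.  98.]
cover 0.61 [322. 171.  41.  42.] [326. 167.   9.]
cover 0.57 [273. 222.  55.  44.] [516.  -6.  84.]
tab_top 0.9 [310. 219.  19.  21.] [524.  93.  83.]
tab_top 0.65 [341. 254.  26.  14.] [627. 160.  69.]
unit 0.74 [305. 239. 127.  88.] [580.  97.  66.]
side [  5.50732638 470.57763792 891.40222805] [-2.45277945 -0.01795374 -2.31942032] 411.48523160123017
cover 0.92 [273. 195.  66.  45.] [506.   5.  84.]
cover 0.73 [422. 218.  42.  47.] [ 227. -288.    8.]
cover 0.73 [ 97. 302.  51.  68.] [609. 465.  32.]
cover 0.72 [276. 306.  65.  62.] [309. 176.   9.]
tab_top 0.76 [245. 217.  28.  22.] [512.  98.  82.]
unit 0.89 [242. 219. 140. 116.] [504. 124.  66.]
```

```bash
python3 - <<'E'
from h import *
a=np.load('scene_i.npy')[:,:,::-1];b=np.load('side_i.npy')[:,:,::-1]
cv2.imwrite('pics/both.png',np.hstack([cv2.resize(a[180:300,210:390],(720,480),interpolation=2)]))
E
```

```text
(no output)
```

View pics/scene1.png

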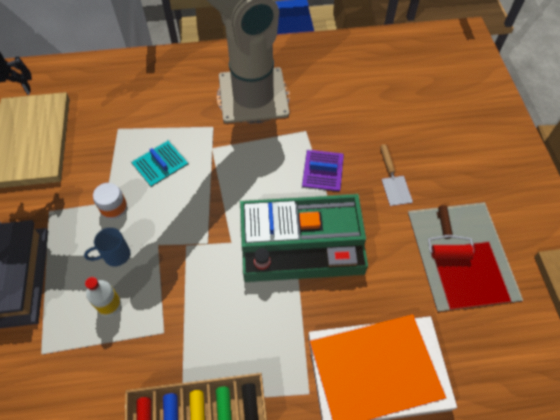

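View pics/both.png

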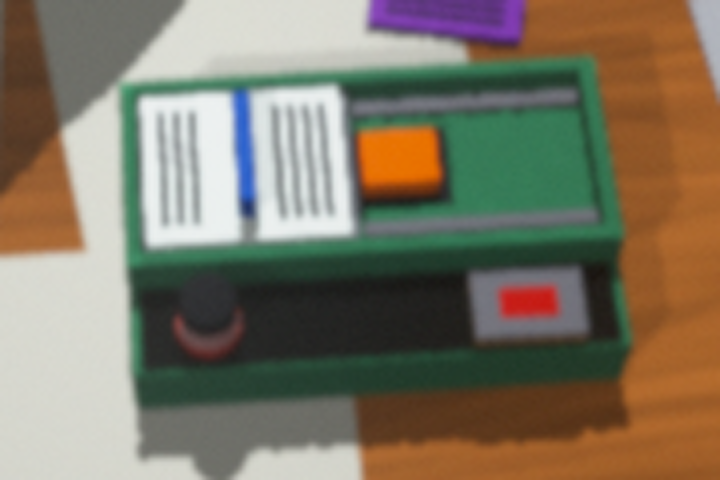

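Candidates for the cover: the white plate with the blue rib on the green unit (272,221), the turquoise one (160,162) and the purple one (323,170). The white one on the seat behind the orange tab (310,219) is meant, and the crop confirms it. The jar and block sit on the deck on the far (+x) side.

```bash
python3 - <<'E'
from h import *
for c in('scene','side'):
    P=np.load(c+'.npy');I=np.load(c+'_i.npy');h=cv2.cvtColor(I,cv2.COLOR_RGB2HSV)
    H,S,V=[h[...,i].astype(int) for i in range(3)]
    roi=(P[...,0]>420)&(P[...,0]<720)&(P[...,1]>-110)&(P[...,1]<270)
    X=P[...,2]
    M={'white':roi&(S<60)&(V>120)&(X>74)&(X<92),'blue':roi&(H>105)&(H<130)&(S>120)&(X>95),
       'orange':roi&(H<20)&(S>180)&(X>76)&(P[...,0]<600),'green83':roi&(H>60)&(H<90)&(S>80)&(X>78),'unit':roi&(X>30)}
    for k,m in M.items():
        q=P[m]
        if len(q)<5: print(k,len(q));continue
        xy=q[:,:2].astype(np.float32);r=cv2.minAreaRect(xy)
        print(c,k,len(q),'med',np.median(q,0).round(1),'rect',np.round(r[0],1),np.round(r[1],1),round(r[2],1),'z',np.percentile(q[:,2],[10,90]).round(1))
E
```

```text
scene white 2043 med [513.   -6.8  83.8] rect [538.4  54. ] [278.1 187.2] 84.9 z [80.1 86.9]
scene blue 92 med [514.7  -4.7 108.3] rect [512.1  -4.5] [ 8.1 79.5] 86.8 z [104.9 111.4]
scene orange 275 med [520.9  94.1  83.6] rect [519.3  94.5] [50.2 41.4] 87.0 z [80.1 86.4]
scene green83 1060 med [564.6  94.   83.4] rect [519.   73.9] [308.8 136.9] 86.9 z [79.7 86.7]
scene unit 9512 med [561.3  70.6  70.8] rect [547.2  72.2] [314.4 203. ] 86.5 z [54.9 86.1]
side white 1131 med [504.    8.6  83.1] rect [511.8  -9.3] [144.3 115. ] 86.5 z [81.1 85. ]
side blue 158 med [507.1   1.7 106.7] rect [508.9  -0.6] [13.  79.4] 86.5 z [ 98.  109.5]
side orange 268 med [514.2  99.7  82.8] rect [516.3  98.5] [48.7 41.6] 88.7 z [80.5 84.9]
side green83 1301 med [499.3 115.   82.8] rect [531.6  76.6] [312.1 171.8] 86.7 z [80.2 84.9]
side unit 8402 med [518.9  94.   70.8] rect [540.7  74.8] [315.6 212.1] 86.9 z [53.9 84.6]
```

```bash
cat >> h.py <<'E'
YAW=np.deg2rad(-3.3);O=np.array([516,67.5,0]);U=R.from_euler('z',YAW).as_matrix()
def go(ux,uy,z,wyaw=YAW+np.pi/2,world=False):
    s=ctrl.read_state();T=rot(s['tool_rot']);p=np.array([ux,uy,z]) if world else O+U@[ux,uy,z]
    G=R.from_euler('xyz',[np.pi,0,wyaw]).as_matrix()
    print('at unit',(U.T@(s['eef_pos']-O)).round(1),'t',s['clock'],'goal',p.round(1),
     'shift',(T.T@(p-s['eef_pos'])/300).round(4),'turn',(R.from_matrix(T.T@G).as_rotvec()/(np.pi/2)).round(4))
E
python3 - <<'E'
from h import *
go(430,-330,230,.245+.7,True)
go(0,33,200)
E
```

```text
at unit [-317.7 -717.5  231.2] t 0.4 goal [ 430 -330  230] shift [ 1.1239 -0.7519  0.0041] turn [-1.000e-04 -1.000e-04 -4.458e-01]
at unit [-317.7 -717.5  231.2] t 0.4 goal [517.9 100.4 200. ] shift [ 1.7558 -2.0729  0.1045] turn [-1.000e-04 -1.000e-04 -8.075e-01]
```

jog_arm([
  {"tx": 0.16,"ty": -0.11,"tz": 0,"wz": -0.07,"claw": 1},
  {"tx": 0.32,"ty": -0.21,"tz": 0,"wz": -0.14,"claw": 1},
  {"tx": 0.45,"ty": -0.32,"tz": 0,"wz": -0.21,"claw": 1},
  {"tx": 0.57,"ty": -0.42,"tz": 0,"wz": -0.28,"claw": 1},
  {"tx": 0.68,"ty": -0.52,"tz": 0,"wz": -0.33,"claw": 1},
  {"tx": 0.79,"ty": -0.62,"tz": 0,"wz": -0.37,"claw": 1},
  {"tx": 0.9,"ty": -0.72,"tz": 0,"wz": -0.41,"claw": 1},
  {"tx": 1.0,"ty": -0.8,"tz": 0,"wz": -0.45,"claw": 1},
  {"tx": 1.0,"ty": -0.9,"tz": 0,"wz": -0.45,"claw": 1},
  {"tx": 1.0,"ty": -1.0,"tz": 0,"wz": -0.45,"claw": 1},
  {"tx": 1.0,"ty": -1.0,"tz": 0,"wz": -0.45,"claw": 1},
])

```text
invalid input at $.plan[0]: expected keys tx, ty, tz, wx, wy, wz, claw
```

```bash
python3 -c "
from h import *
go(0,33,200)"
```

```text
at unit [-317.7 -717.5  231.2] t 0.4 goal [517.9 100.4 200. ] shift [ 1.7558 -2.0729  0.1045] turn [-1.000e-04 -1.000e-04 -8.075e-01]
```

jog_arm([
  {"tx": 0.32,"ty": -0.21,"tz": 0,"wx": 0,"wy": 0,"wz": -0.14,"claw": 1},
  {"tx": 0.57,"ty": -0.42,"tz": 0,"wx": 0,"wy": 0,"wz": -0.28,"claw": 1},
  {"tx": 0.79,"ty": -0.62,"tz": 0,"wx": 0,"wy": 0,"wz": -0.37,"claw": 1},
  {"tx": 0.9,"ty": -0.72,"tz": 0,"wx": 0,"wy": 0,"wz": -0.41,"claw": 1},
  {"tx": 1.0,"ty": -0.8,"tz": 0,"wx": 0,"wy": 0,"wz": -0.45,"claw": 1},
  {"tx": 1.0,"ty": -1.0,"tz": 0,"wx": 0,"wy": 0,"wz": -0.45,"claw": 1},
  {"tx": 1.0,"ty": -1.0,"tz": 0,"wx": 0,"wy": 0,"wz": -0.45,"claw": 1},
  {"tx": 1.0,"ty": -1.0,"tz": 0,"wx": 0,"wy": 0,"wz": -0.45,"claw": 1},
  {"tx": 1.0,"ty": -1.0,"tz": 0,"wx": 0,"wy": 0,"wz": -0.45,"claw": 1},
  {"tx": 1.0,"ty": -1.0,"tz": 0,"wx": 0,"wy": 0,"wz": -0.45,"claw": 1},
])

```text
clock: 1.4
eef_pos: [377.9, -262.4, 231.8]
tool_rot: [3.141, -0.002, 0.96]
force: [0.6, -0.6, 0.6]
width: -0.2
gripper_force: 0.0
```

```bash
python3 -c "
from h import *
go(0,33,200)"
```

```text
at unit [-118.9 -337.3  231.8] t 1.4 goal [517.9 100.4 200. ] shift [ 1.258  -0.3117  0.1083] turn [ 0.0004 -0.0012 -0.3524]
```

jog_arm([
  {"tx": 0.3,"ty": -0.08,"tz": 0,"wx": 0,"wy": 0,"wz": -0.09,"claw": 1},
  {"tx": 0.6,"ty": -0.15,"tz": 0,"wx": 0,"wy": 0,"wz": -0.18,"claw": 1},
  {"tx": 0.8,"ty": -0.24,"tz": 0,"wx": 0,"wy": 0,"wz": -0.27,"claw": 1},
  {"tx": 1.0,"ty": -0.31,"tz": 0.1,"wx": 0,"wy": 0,"wz": -0.352,"claw": 1},
  {"tx": 1.0,"ty": -0.31,"tz": 0.1,"wx": 0,"wy": 0,"wz": -0.352,"claw": 1},
  {"tx": 1.0,"ty": -0.31,"tz": 0.1,"wx": 0,"wy": 0,"wz": -0.352,"claw": 1},
  {"tx": 1.0,"ty": -0.31,"tz": 0.1,"wx": 0,"wy": 0,"wz": -0.352,"claw": 1},
  {"tx": 1.0,"ty": -0.31,"tz": 0.1,"wx": 0,"wy": 0,"wz": -0.352,"claw": 1},
  {"tx": 1.0,"ty": -0.31,"tz": 0.1,"wx": 0,"wy": 0,"wz": -0.352,"claw": 1},
])

```text
clock: 2.3
eef_pos: [474.2, 30.0, 201.2]
tool_rot: [-3.141, 0.001, 1.504]
force: [-0.6, -0.5, 0.8]
width: 0.2
gripper_force: 0.0
```

```bash
python3 - <<'E'
from h import *
go(0,33,110)
s=ctrl.read_state();p=ctrl.get_image('wrist');P=cloud(p,s);save(p,'w1.png')
h=cv2.cvtColor(p['img'],cv2.COLOR_RGB2HSV);H,S,V=[h[...,i].astype(int) for i in range(3)];Z=P[...,2]
Q=(P-O)@U
for k,m in {'orange':(H<20)&(S>180)&(Z>76)&(Z<90)&(abs(Q[...,0])<60),'blue':(H>105)&(H<130)&(S>120)&(Z>100)&(Z<116),'white':(S<60)&(V>120)&(Z>78)&(Z<90)&(abs(Q[...,0])<57)}.items():
    q=Q[m]
    if len(q)>5:
        r=cv2.minAreaRect(q[:,:2].astype(np.float32));print(k,len(q),np.median(q,0).round(1),np.round(r[0],1),np.round(r[1],1),round(r[2],1))
E
```

```text
at unit [-39.5 -39.8 201.2] t 2.3 goal [517.9 100.4 110. ] shift [0.2444 0.1297 0.3036] turn [-0.0003  0.0008 -0.0061]
orange 4388 [ 0.  29.1 82. ] [ 0.4 28.1] [50.  40.2] 89.7
blue 1937 [  1.1 -69.  106.7] [ 33.9 -74.4] [ 19.7 148.3] 82.4
white 12658 [  6.1 -45.9  82.1] [ -0.4 -70.6] [128.6 110.5] 89.5
```

View pics/w1.png

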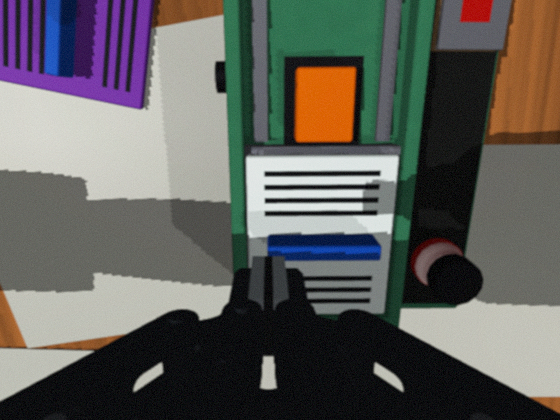

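The wrist view shows the orange tab (326,104), the white cover (320,200) and its blue rib (323,247). The unit frame agrees with the wrist to about 1 mm, so I'll go above the tab.

jog_arm([
  {"tx": 0.1,"ty": 0.05,"tz": 0.0,"wx": 0,"wy": 0,"wz": -0.006,"claw": 1},
  {"tx": 0.2,"ty": 0.11,"tz": 0.05,"wx": 0,"wy": 0,"wz": -0.006,"claw": 1},
  {"tx": 0.244,"ty": 0.13,"tz": 0.15,"wx": 0,"wy": 0,"wz": -0.006,"claw": 1},
  {"tx": 0.244,"ty": 0.13,"tz": 0.25,"wx": 0,"wy": 0,"wz": -0.006,"claw": 1},
  {"tx": 0.244,"ty": 0.13,"tz": 0.34,"wx": 0,"wy": 0,"wz": -0.006,"claw": 1},
  {"tx": 0.244,"ty": 0.13,"tz": 0.34,"wx": 0,"wy": 0,"wz": -0.006,"claw": 1},
  {"tx": 0.244,"ty": 0.13,"tz": 0.34,"wx": 0,"wy": 0,"wz": -0.006,"claw": 1},
])

```text
clock: 3.05
eef_pos: [518.3, 100.1, 99.7]
tool_rot: [-3.141, 0.001, 1.512]
force: [0.5, 1.4, 0.2]
width: -0.2
gripper_force: 0.0
```

```bash
python3 -c "
from h import *
go(0,33,67)"
```

```text
at unit [ 0.4 32.7 99.7] t 3.05 goal [517.9 100.4  67. ] shift [ 0.001  -0.0013  0.1091] turn [-0.0001  0.0005 -0.001 ]
```

jog_arm([
  {"tx": 0,"ty": 0,"tz": 0.03,"wx": 0,"wy": 0,"wz": 0,"claw": 1},
  {"tx": 0,"ty": 0,"tz": 0.05,"wx": 0,"wy": 0,"wz": 0,"claw": 1},
  {"tx": 0,"ty": 0,"tz": 0.065,"wx": 0,"wy": 0,"wz": 0,"claw": 1},
  {"tx": 0,"ty": 0,"tz": 0.08,"wx": 0,"wy": 0,"wz": 0,"claw": 1},
  {"tx": 0,"ty": 0,"tz": 0.095,"wx": 0,"wy": 0,"wz": 0,"claw": 1},
  {"tx": 0,"ty": 0,"tz": 0.105,"wx": 0,"wy": 0,"wz": 0,"claw": 1},
  {"tx": 0,"ty": 0,"tz": 0.105,"wx": 0,"wy": 0,"wz": 0,"claw": 1},
  {"tx": 0,"ty": 0,"tz": 0.105,"wx": 0,"wy": 0,"wz": 0,"claw": 1},
])

```text
clock: 3.85
eef_pos: [518.7, 101.5, 69.0]
tool_rot: [3.14, 0.001, 1.514]
force: [-1.4, -3.1, 14.8]
width: -0.0
gripper_force: 7.3
```

Force 14.8 N at z 69, so the tab is at its end stop. Next I rise and go behind the rib.

jog_arm([
  {"tx": 0,"ty": 0,"tz": 0.0,"wx": 0,"wy": 0,"wz": 0,"claw": 1},
  {"tx": 0,"ty": 0,"tz": -0.12,"wx": 0,"wy": 0,"wz": 0,"claw": 1},
  {"tx": 0,"ty": 0,"tz": -0.24,"wx": 0,"wy": 0,"wz": 0,"claw": 1},
  {"tx": -0.12,"ty": 0,"tz": -0.24,"wx": 0,"wy": 0,"wz": 0,"claw": 1},
  {"tx": -0.24,"ty": 0,"tz": -0.24,"wx": 0,"wy": 0,"wz": 0,"claw": 1},
  {"tx": -0.36,"ty": 0,"tz": -0.24,"wx": 0,"wy": 0,"wz": 0,"claw": 1},
  {"tx": -0.46,"ty": 0,"tz": -0.24,"wx": 0,"wy": 0,"wz": 0,"claw": 1},
  {"tx": -0.46,"ty": 0,"tz": -0.24,"wx": 0,"wy": 0,"wz": 0,"claw": 1},
  {"tx": -0.46,"ty": 0,"tz": -0.24,"wx": 0,"wy": 0,"wz": 0,"claw": 1},
])

```text
clock: 4.75
eef_pos: [509.9, -36.0, 139.4]
tool_rot: [-3.141, -0.001, 1.513]
force: [-1.0, 1.3, -0.5]
width: 0.0
gripper_force: 0.0
```

```bash
python3 - <<'E'
from h import *
go(0,-103,90)
s=ctrl.read_state();p=ctrl.get_image('wrist');P=cloud(p,s)
h=cv2.cvtColor(p['img'],cv2.COLOR_RGB2HSV);H,S,V=[h[...,i].astype(int) for i in range(3)];Z=P[...,2]
Q=(P-O)@U
for k,m in {'orange':(H<20)&(S>180)&(Z>60)&(Z<90)&(abs(Q[...,0])<19)&(abs(Q[...,1]-29)<20),'blue':(H>105)&(H<130)&(S>120)&(Z>100)&(Z<116)&(abs(Q[...,0])<57)}.items():
    q=Q[m];print(k,len(q),np.percentile(q,[2,50,98],axis=0).round(1).tolist() if len(q) else 0)
E
```

```text
at unit [-1.000e-01 -1.037e+02  1.394e+02] t 4.75 goal [510.1 -35.3  90. ] shift [0.0023 0.0005 0.1647] turn [-0.0004 -0.0004 -0.0004]
orange 1431 [[-18.0, 9.1, 66.6], [0.3, 13.6, 68.1], [18.0, 18.0, 69.6]]
blue 3824 [[-37.4, -75.7, 101.6], [-0.1, -69.9, 106.9], [37.4, -65.2, 108.3]]
```

jog_arm([
  {"tx": 0,"ty": 0,"tz": 0.06,"wx": 0,"wy": 0,"wz": 0,"claw": 1},
  {"tx": 0,"ty": 0,"tz": 0.12,"wx": 0,"wy": 0,"wz": 0,"claw": 1},
  {"tx": 0,"ty": 0,"tz": 0.165,"wx": 0,"wy": 0,"wz": 0,"claw": 1},
  {"tx": 0,"ty": 0,"tz": 0.165,"wx": 0,"wy": 0,"wz": 0,"claw": 1},
  {"tx": 0.02,"ty": 0,"tz": 0.165,"wx": 0,"wy": 0,"wz": 0,"claw": 1},
  {"tx": 0.04,"ty": 0,"tz": 0.165,"wx": 0,"wy": 0,"wz": 0,"claw": 1},
  {"tx": 0.055,"ty": 0,"tz": 0.165,"wx": 0,"wy": 0,"wz": 0,"claw": 1},
  {"tx": 0.07,"ty": 0,"tz": 0.165,"wx": 0,"wy": 0,"wz": 0,"claw": 1},
  {"tx": 0.085,"ty": 0,"tz": 0.165,"wx": 0,"wy": 0,"wz": 0,"claw": 1},
  {"tx": 0.1,"ty": 0,"tz": 0.165,"wx": 0,"wy": 0,"wz": 0,"claw": 1},
])

```text
clock: 5.8
eef_pos: [512.1, -6.0, 90.6]
tool_rot: [3.141, 0.0, 1.514]
force: [0.2, -2.0, 1.5]
width: -0.1
gripper_force: 1.0
```

```bash
python3 -c "
from h import *
go(0,61,90)"
```

```text
at unit [  0.3 -73.6  90.6] t 5.8 goal [519.5 128.4  90. ] shift [ 0.4486 -0.0009  0.0018] turn [0.0003 0.0003 0.0002]
```

jog_arm([
  {"tx": 0.03,"ty": 0,"tz": 0,"wx": 0,"wy": 0,"wz": 0,"claw": 1},
  {"tx": 0.06,"ty": 0,"tz": 0,"wx": 0,"wy": 0,"wz": 0,"claw": 1},
  {"tx": 0.09,"ty": 0,"tz": 0,"wx": 0,"wy": 0,"wz": 0,"claw": 1},
  {"tx": 0.12,"ty": 0,"tz": 0,"wx": 0,"wy": 0,"wz": 0,"claw": 1},
  {"tx": 0.15,"ty": 0,"tz": 0,"wx": 0,"wy": 0,"wz": 0,"claw": 1},
  {"tx": 0.18,"ty": 0,"tz": 0,"wx": 0,"wy": 0,"wz": 0,"claw": 1},
  {"tx": 0.21,"ty": 0,"tz": 0,"wx": 0,"wy": 0,"wz": 0,"claw": 1},
  {"tx": 0.24,"ty": 0,"tz": 0,"wx": 0,"wy": 0,"wz": 0,"claw": 1},
  {"tx": 0.27,"ty": 0,"tz": 0,"wx": 0,"wy": 0,"wz": 0,"claw": 1},
])

```text
clock: 6.7
eef_pos: [516.4, 75.9, 90.2]
tool_rot: [-3.141, -0.0, 1.514]
force: [-0.2, -1.2, 0.1]
width: 0.1
gripper_force: 0.5
```

```bash
cat >> h.py <<'E'
def look(n):
    go(0,61,90)
    for c in('side','scene'):
        p=ctrl.get_image(c);P=cloud(p)
        if c=='side':save(p,n)
        h=cv2.cvtColor(p['img'],cv2.COLOR_RGB2HSV);H,S,V=[h[...,i].astype(int) for i in range(3)];Q=(P-O)@U;Z=P[...,2]
        m0=(abs(Q[...,0])<57)&(abs(Q[...,1])<165)
        for k,m in {'blue':(H>105)&(H<130)&(S>120)&(Z>92)&(Z<116)&m0,'white':(S<60)&(V>120)&(Z>72)&(Z<92)&m0&(abs(Q[...,0])<45)}.items():
            q=Q[m];print(c,k,len(q),np.percentile(q,[2,50,98],axis=0).round(1).tolist() if len(q) else 0)
E
python3 -c "
from h import *
look('s2.png')"
```

```text
at unit [-0.1  8.4 90.2] t 6.7 goal [519.5 128.4  90. ] shift [0.1753 0.0006 0.0005] turn [-0.0002 -0.0001  0.0007]
side blue 183 [[-42.1, 21.8, 93.2], [-5.2, 30.0, 105.7], [35.0, 33.9, 109.0]]
side white 780 [[-44.3, -37.9, 76.4], [-11.7, 43.6, 81.0], [42.6, 89.4, 86.8]]
scene blue 46 [[-7.5, 21.4, 94.4], [27.9, 27.2, 105.8], [39.3, 31.0, 111.5]]
scene white 1244 [[-42.0, -41.6, 75.5], [5.2, 37.7, 82.6], [43.7, 88.9, 88.7]]
```

View pics/s2.png

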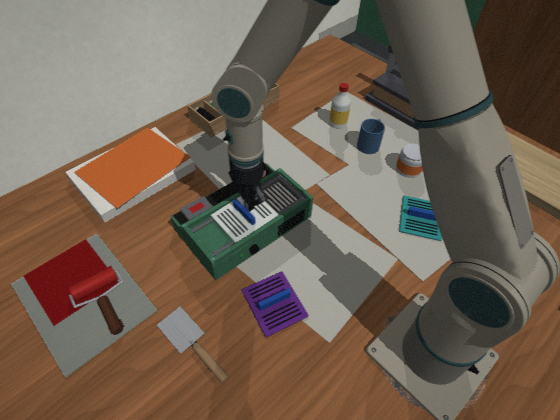

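The cover (245,217) slides well in the lane and is half across the step. I push the rest.

jog_arm([
  {"tx": 0.02,"ty": 0,"tz": 0,"wx": 0,"wy": 0,"wz": 0,"claw": 1},
  {"tx": 0.04,"ty": 0,"tz": 0,"wx": 0,"wy": 0,"wz": 0,"claw": 1},
  {"tx": 0.06,"ty": 0,"tz": 0,"wx": 0,"wy": 0,"wz": 0,"claw": 1},
  {"tx": 0.08,"ty": 0,"tz": 0,"wx": 0,"wy": 0,"wz": 0,"claw": 1},
  {"tx": 0.1,"ty": 0,"tz": 0,"wx": 0,"wy": 0,"wz": 0,"claw": 1},
  {"tx": 0.12,"ty": 0,"tz": 0,"wx": 0,"wy": 0,"wz": 0,"claw": 1},
  {"tx": 0.135,"ty": 0,"tz": 0,"wx": 0,"wy": 0,"wz": 0,"claw": 1},
  {"tx": 0.15,"ty": 0,"tz": 0,"wx": 0,"wy": 0,"wz": 0,"claw": 1},
  {"tx": 0.16,"ty": 0,"tz": 0,"wx": 0,"wy": 0,"wz": 0,"claw": 1},
  {"tx": 0.17,"ty": 0,"tz": 0,"wx": 0,"wy": 0,"wz": 0,"claw": 1},
  {"tx": 0.175,"ty": 0,"tz": 0,"wx": 0,"wy": 0,"wz": 0,"claw": 1},
  {"tx": 0.175,"ty": 0,"tz": 0,"wx": 0,"wy": 0,"wz": 0,"claw": 1},
])

```text
clock: 8.0
eef_pos: [519.6, 127.8, 90.4]
tool_rot: [3.141, -0.001, 1.514]
force: [-0.7, -0.2, 0.6]
width: -0.1
gripper_force: 0.0
```

jog_arm([
  {"tx": -0.02,"ty": 0,"tz": 0,"wx": 0,"wy": 0,"wz": 0,"claw": 1},
  {"tx": -0.05,"ty": 0,"tz": 0,"wx": 0,"wy": 0,"wz": 0,"claw": 1},
  {"tx": -0.06,"ty": 0,"tz": -0.1,"wx": 0,"wy": 0,"wz": 0,"claw": 1},
  {"tx": -0.06,"ty": 0,"tz": -0.25,"wx": 0,"wy": 0,"wz": 0,"claw": 1},
  {"tx": -0.2,"ty": 0,"tz": -0.35,"wx": 0,"wy": 0,"wz": 0,"claw": 1},
  {"tx": -0.35,"ty": 0,"tz": -0.4,"wx": 0,"wy": 0,"wz": 0,"claw": 1},
  {"tx": -0.45,"ty": 0,"tz": -0.4,"wx": 0,"wy": 0,"wz": 0,"claw": 1},
  {"tx": -0.45,"ty": 0,"tz": -0.4,"wx": 0,"wy": 0,"wz": 0,"claw": 1},
  {"tx": -0.45,"ty": 0,"tz": -0.4,"wx": 0,"wy": 0,"wz": 0,"claw": 1},
])

```text
clock: 8.9
eef_pos: [511.5, -8.8, 210.4]
tool_rot: [3.142, 0.0, 1.511]
force: [-0.2, -0.6, -0.1]
width: -0.1
gripper_force: 0.0
```

```bash
python3 - <<'E'
from h import *
look('s3.png')
s=ctrl.read_state();p=ctrl.get_image('wrist');P=cloud(p,s);save(p,'w3.png');Q=(P-O)@U
h=cv2.cvtColor(p['img'],cv2.COLOR_RGB2HSV);H,S,V=[h[...,i].astype(int) for i in range(3)];Z=P[...,2]
for k,m in {'blue':(H>105)&(H<130)&(S>120)&(Z>92)&(Z<116)&(abs(Q[...,0])<57),'white':(S<40)&(V>140)&(Z>72)&(Z<92)&(abs(Q[...,0])<57)&(Q[...,1]>0)}.items():
    q=Q[m];print(k,len(q),np.percentile(q,[1,50,99],axis=0).round(1).tolist())
A=np.c_[q,np.ones(len(q))];print(np.linalg.lstsq(A[:,[0,1,3]],q[:,2],rcond=None)[0])
E
```

```text
at unit [-1.000e-01 -7.640e+01  2.104e+02] t 8.9 goal [519.5 128.4  90. ] shift [ 0.4582 -0.0008  0.4012] turn [ 0.0001  0.     -0.0014]
side blue 159 [[-42.3, 75.2, 93.0], [-6.8, 81.5, 102.4], [34.9, 85.2, 106.2]]
side white 1048 [[-43.7, 16.0, 75.1], [-1.9, 88.5, 78.2], [43.2, 142.5, 81.5]]
scene blue 118 [[-37.2, 70.6, 95.1], [4.3, 75.2, 103.9], [38.2, 80.4, 108.2]]
scene white 1579 [[-43.4, -28.7, 73.1], [2.1, 61.4, 78.6], [43.9, 139.0, 83.8]]Traceback (most recent call last):
  File "<stdin>", line 6, in <module>
    return _quantile_unchecked(
        a, q, axis, out, overwrite_input, method, keepdims, weights)
    return _ureduce(a,
                    func=_quantile_ureduce_func,
    ...<5 lines>...
                    overwrite_input=overwrite_input,
                    method=method)
    r = func(a, **kwargs)
    result = _quantile(arr,
                       quantiles=q,
    ...<2 lines>...
                       out=out,
                       weights=wgt)
    slices_having_nans = np.isnan(arr[-1, ...])
                                  ~~~^^^^^^^^^
IndexError: index -1 is out of bounds for axis 0 with size 0
```

View pics/w3.png

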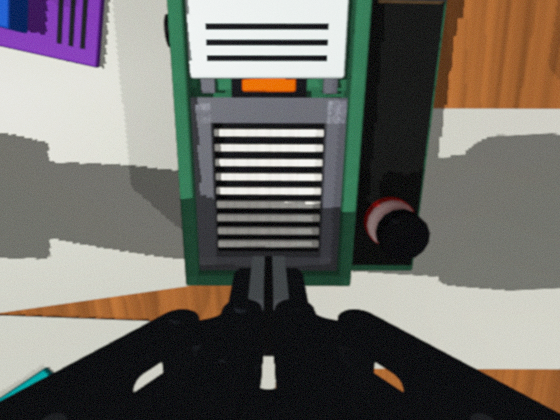

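The wrist view shows the cover (268,40) square in the lane and clear of the seat, whose filter (270,190) is exposed, with the tab (268,86) under its edge. The rib centre is at y ≈ 78 mm and the plate top at z ≈ 78 mm (underside 70), so it lies flat in the tray. The arm is clear, and I hand the job in.

```bash
python3 -c "
from cell import ctrl
print(ctrl.finish_job())"
```

```text
the job is handed in; nothing more can be done
None
```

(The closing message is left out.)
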